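# Set up the touch-up station: kit from the delivery tray into its fitted holder

### The arm

A 6-joint arm with a two-finger parallel gripper is mounted at the origin on a cart in front of the work surface, level with it; the furniture and walls round the work are solid. World frame = base frame: x ahead of the robot, y to its left, z up, the work surface at z = 0. Lengths are in m, angles in rad, forces in N, time in s.
With the tool pointing down it reaches from about 0.375 to 0.975 m from the base axis. Payload 3.8 kg.
Tool frame: the origin (TCP) lies midway between the tips of the shut fingers; the grasp point (between the pads) lies 19 mm behind it; z points along the fingers, y is the line along which they close (so a half turn about z gives the same grasp; the last joint's range is limited). The gripper opens to 85 mm and grips with 20 to 120 N. Pads are 22 mm wide; open, the fingers measure 114 mm over their backs; the gripper's body (76 mm by 85 mm) begins 54 mm behind the grasp point. The pads swing forward as they close: fully open they stand 13 mm farther back than shut.
Start: joints at [-1.235, 0.264, 1.604, -0, 1.274, -0.037], TCP at [0.246, -0.629, 0.231] pointing down, gripper open.
Joint ranges: [-2.63, 2.63], [-0.94, 2.18], [0.31, 2.57], [-1.31, 4.45], [0, 2.66], [-2.55, 2.55]. Speed limits (rad/s): [2.57, 2.57, 3.14, 3.14, 3.14, 3.14].

### API

Orientations are given as a rotation vector (axis times angle).
In Python, from workcell import status, read_camera, workorder, masks_of gives the robot as it stands.
- The arm moves only by the tool drive_tool, never from a script. Its argument "rows" is a list of rows, each a list of 7 numbers: the turn, a rotation vector about the tool's x, y, z in degrees, then the shift along the tool's x, y, z in m, then the opening, from 0 (shut) to 1 (fully open). In form: [[ax, ay, az, tx, ty, tz, claw], ...]. A call has 1 to 8 rows; each row shifts and turns the commanded pose from where the row before left it, along the tool's axes as they then stand; what a row does not reach is not made up. A row lasts 1/12 s, in which the tool goes at most 41.7 mm and 7.16 degrees, less where a joint would pass 70% of its speed; a pose out of reach is approached as far as the arm can. A call is refused whole if a number of a shift passes 0.0417 or a number of a turn 7.16, either way. A call with a gripper value outside its range is refused whole. The fingers move at their own pace and stop on an object; "force" is the grip in N (left out, the last holds). Time passes only in rows, so rows that do not move let the fingers close. It gives the time, the measured TCP pose, the force, the opening and the grip force at its end, in the units of the state.
- status.read_state(): the state, without advancing time (a new reading comes with each control period).
- read_camera(name): name is "scene" or "side" or "wrist"; returns a dict with "color" (384x512x3 uint8, red, green, blue), "intrinsics" (3x3 intrinsics, pixels), "world_from_camera" (4x4, takes a point from camera to world coordinates); the wrist camera has in their place "mount" (4x4, takes a point from camera to tool coordinates, whose origin is the TCP and whose axes are the flange's). Camera axes: x right, y up, looking along -z (the intrinsics and any distortion apply to the point x, -y, -z); pixel columns grow to the right and rows downward; lengths in m; the calibration is good to about 2 mm. A picture is of the moment at which its call begins: read the wrist's pose just before it. There is no depth.
- workorder.finish_job(): hands the job in; it is judged then, once.
Trained networks look in a picture, given as the dict that the camera call returned (one of the last four; its "shot" number tells which), for a name from the list of things; names that differ only in an ending like _2 or _b are one class to them, and where a whole thing is asked for, a point or a joint stands for the part that bears it (a point fixed in the world has none). Each returns a list of dicts, best first, with "score" (0 to 1); they miss things now and then, are a little off and sometimes report something else, mostly with a low value. They report only what shows in the picture. A call takes as long as a camera call.
- masks_of(picture, name): "mask" (384x512 bool, what is visible of it) and "bbox" ([left, top, right, bottom] in pixels, round what is visible of it).
The state is a dict: "time": time; "q": joint angles; "joint_vel": joint speeds; "joint_torque": joint torques, N m; "tool_pos": TCP position; "tcp_rot": TCP orientation; "wrist_force": force on the tool from outside, world axes, zero at the start; "torque": the same for the moment, N m; "width": opening from 0.0 (shut) to 1.0 (fully open); "grip_force": force on a finger pad.
Only numpy, scipy, OpenCV 4.12 (cv2) and the standard library are available. Lean on these libraries where they do the work, as an engineer would, in place of code of your own. Each camera call takes 0.05 s, during which the arm holds its last target. There are 200 camera calls.

### The job

The touch-up kit has come on the grey delivery tray: set the flux bottle, the swab jar, the eye loupe and the inspection stamp over into the row of sockets on the aluminium rail, each into the one made for it: bottle in the socket with the blue mouth, jar in the white, loupe in the yellow, stamp in the square red one. Each must stand upright, fully down on the floor of its socket, and be let go. Set them down, do not drop them or tip them over on the way, and leave the solder spool and the side cutters beside the work where they are.

Things in the scene. Friction and masses are not known exactly. Their poses are not given: they have to be found in the camera images.
- bottle: Flux bottle, loose, on the tray: clear round body 34 mm across and 60 mm tall (grip here), above it a narrow black dropper to 99 mm. About 55 g. Origin: centre of the underside, z up. The grey tray is fixed: floor 4 mm over the worktop, four bays in a row at 75 mm spacing between ridges and rims 8 mm high, end walls 14 mm, wire end handles 27 mm high.
- jar: Swab jar, loose, on the tray: clear round jar 49 mm across, wall 62 mm high (grip here), white swabs sticking up to 88 mm. About 60 g. Origin: centre of the underside, z up. Which thing stands in which bay varies; either of tray and rail may be the nearer row.
- loupe: Black eye loupe with a white band, loose, on the tray: round, 30 mm tall, 41 mm across at its wide lower end, narrower above. 40 g. Origin: centre of the underside (wide end), z up.
- stamp: Inspection stamp, loose, on the tray: red square foot 26 x 26 mm, 10 mm high, with a round brown wooden grip 18 mm across above it, 55 mm tall in all. 30 g. Origin: centre of the underside, x and y along the sides of the foot, z up.
- bottle_socket: Black round socket with a blue flared mouth for the flux bottle, fixed on the rail. Origin: centre of the underside of its square 72 mm foot, 8 mm over the worktop, z up. Cup floor 8 mm above the origin; bore 41 mm across for 14 mm, then the mouth flares to 51 mm at the rim, 32 mm above the origin.
- jar_socket: Black round socket with a white flared mouth for the swab jar, fixed on the rail. Origin: centre of the underside of its square 72 mm foot, 8 mm over the worktop, z up. Cup floor 8 mm above the origin; bore 55 mm across for 14 mm, then the mouth flares to 65 mm at the rim, 32 mm above the origin.
- loupe_socket: Black round socket with a yellow flared mouth for the loupe, on a pedestal, fixed on the rail. Origin: centre of the underside of its square 72 mm foot, 8 mm over the worktop, z up. Cup floor 46 mm above the origin; bore 47 mm across for 4 mm, then the mouth flares to 55 mm at the rim, 56 mm above the origin.
- stamp_socket: Black square socket with a red flared mouth for the stamp, on a pedestal, fixed on the rail. Origin: centre of the underside of its square 72 mm foot, 8 mm over the worktop; x, y along its sides, z up. Cup floor 30 mm above the origin; bore 34 x 34 mm for 6 mm, then flaring to 44 x 44 mm at the rim, 47 mm above the origin. The stamp's foot enters only turned square with it, any of the four ways.
- spool: Green and white solder spool, 55 mm across, 44 mm tall, a loose bystander to the right of the rows. Origin: centre of the underside. (The rail, an aluminium bar 78 x 324 mm and 8 mm high, end caps 12 mm, carries the sockets in a row at 75 mm spacing along their y axes, in varying order.)
- cutters: Blue-handled side cutters, 116 mm long, 10 mm high, lying loose on the worktop to the left of the rows; a bystander. Origin: centre of the underside. (The head of the bench's magnifier lamp hangs over the worktop at the rear left, behind and left of the far row: swing the arm in over the near edge of the worktop.)

How it is judged:
At the end, for the whole second after the job is handed in: Each of the four stands in its own socket: its underside's centre within 9 mm of the socket's axis, within 4 mm of the height of the socket's floor, upright within 0.12 rad, at rest (horizontal distance between bottle and bottle_socket below 0.009 m and z of bottle in the frame of bottle_socket between 0.004 and 0.012 m and angle between each of bottle, jar, loupe, stamp's own z axis and vertical below 0.12 rad and linear speed of each of bottle, jar, loupe, stamp below 0.02 m/s and horizontal distance between jar and jar_socket below 0.009 m and z of jar in the frame of jar_socket between 0.004 and 0.012 m and horizontal distance between loupe and loupe_socket below 0.009 m and z of loupe in the frame of loupe_socket between 0.042 and 0.05 m and horizontal distance between stamp and stamp_socket below 0.009 m and z of stamp in the frame of stamp_socket between 0.026 and 0.034 m); the robot touches nothing.
It fails at once if One of the four things of the kit is tipped over (by more than 0.7 rad) (angle between any of bottle, jar, loupe, stamp's own z axis and vertical above 0.7 rad).
It fails at once if One of the kit is dropped from more than about 20 mm (moving faster than 0.65 m/s out of the fingers) ((linear speed of bottle above 0.65 m/s and contact force between the fingers and bottle below 0.05 N) or (linear speed of jar above 0.65 m/s and contact force between the fingers and jar below 0.05 N) or (linear speed of loupe above 0.65 m/s and contact force between the fingers and loupe below 0.05 N) or (linear speed of stamp above 0.65 m/s and contact force between the fingers and stamp below 0.05 N)).
It fails at once if The solder spool is shifted by more than 20 mm (distance of spool from where it was at the start of the episode above 0.02 m).
It fails at once if The side cutters are shifted by more than 20 mm (distance of cutters from where it was at the start of the episode above 0.02 m).
It also fails if it takes over 106 s, if anything falls off the work surface, if the arm or the gripper's body presses on something with over 40 N, if the wrist force passes 120 N, or if a joint passes its speed limit or range.

## Working session

There is one attempt and no reset: what is moved stays moved. The work goes in short steps, Python scripts to look and compute and a tool call to move; the robot and the scene stay as the last step left them, time stands still between calls to the robot, and variables do not carry over. Pictures are saved under pics/ and viewed, at most 16 in all, crops included, and the job is handed in when it is done.

Besides the shell and the picture viewer there is one more tool, called as name(argument=value, ...), one argument or row to a line, values as JSON. drive_tool: Moves the arm, as the interface text tells. Its arguments: {"type":"object","properties":{"rows":{"type":"array"},"force":{"type":"number"}},"required":["rows"]}

```bash
ls; mkdir -p pics; cat > h.py <<'E'
import numpy as np,cv2,json
from scipy.spatial.transform import Rotation as R
from workcell import status, read_camera, workorder, masks_of
def cam(name):
    s=status.read_state(); p=read_camera(name)
    if name=='wrist':
        T=np.eye(4);T[:3,:3]=R.from_rotvec(s['tcp_rot']).as_matrix();T[:3,3]=s['tool_pos']
        p['W']=T@np.array(p['mount'])
    else: p['W']=np.array(p['world_from_camera'])
    return p
def ray(p,u,v):
    K=np.array(p['intrinsics']);d=np.array([(u-K[0,2])/K[0,0],-(v-K[1,2])/K[1,1],-1])
    return p['W'][:3,3],p['W'][:3,:3]@d
def onz(p,u,v,z):
    o,d=ray(p,u,v);return o+d*(z-o[2])/d[2]
def proj(p,X):
    X=np.atleast_2d(X);W=p['W'];c=(X-W[:3,3])@W[:3,:3];K=np.array(p['intrinsics'])
    return np.c_[K[0,0]*c[:,0]/-c[:,2]+K[0,2],K[1,1]*-c[:,1]/-c[:,2]+K[1,2]]
def save(p,n): cv2.imwrite(f'pics/{n}.png',p['color'][:,:,::-1])
NAMES=['bottle','jar','loupe','stamp','bottle_socket','jar_socket','loupe_socket','stamp_socket','spool','cutters']
E
python3 - <<'E'
from h import *
np.set_printoptions(precision=3,suppress=True)
print(status.read_state())
for c in ['scene','side']:
    p=cam(c);save(p,c+'0');print(c,p.keys(),p['intrinsics'],p['W'])
    for n in NAMES:
        for m in masks_of(p,n)[:2]: print(n,round(m['score'],2),m['bbox'])
E
```

```text
pics
{'time': 0.0, 'q': array([-1.235,  0.265,  1.605,  0.   ,  1.274, -0.037]), 'joint_vel': array([-0.   ,  0.   , -0.002,  0.001,  0.   ,  0.001]), 'joint_torque': array([  0.001, -51.511, -36.731,  -0.   ,   0.013,   0.   ]), 'tool_pos': array([ 0.246, -0.628,  0.23 ]), 'tcp_rot': array([-3.085, -0.582,  0.001]), 'wrist_force': array([-0.381,  0.402,  0.166]), 'torque': array([-0.008,  0.019, -0.036]), 'grip_force': 0.0, 'width': 0.9988341992759506}
scene dict_keys(['color', 'intrinsics', 'world_from_camera', 'shot', 'W']) [[424.301   0.    258.802]
 [  0.    424.301 193.88 ]
 [  0.      0.      1.   ]] [[-0.879  0.191 -0.437  0.015]
 [-0.477 -0.37   0.797  0.906]
 [-0.009  0.909  0.416  0.529]
 [ 0.     0.     0.     1.   ]]
bottle 0.69 [291.9, 163.6, 309.0, 197.0]
jar 0.7 [304.2, 156.2, 319.0, 188.0]
loupe 0.68 [301.5, 151.6, 310.0, 160.3]
stamp 0.7 [283.4, 183.3, 296.4, 202.4]
stamp 0.69 [272.6, 203.3, 281.8, 214.6]
bottle_socket 0.72 [203.9, 187.7, 235.6, 208.4]
jar_socket 0.57 [221.3, 177.6, 246.7, 193.7]
stamp_socket 0.58 [234.9, 161.8, 258.6, 185.2]
spool 0.68 [300.4, 150.4, 311.0, 163.2]
cutters 0.6 [188.9, 265.3, 214.0, 297.6]
side dict_keys(['color', 'intrinsics', 'world_from_camera', 'shot', 'W']) [[418.388   0.    243.008]
 [  0.    418.388 186.099]
 [  0.      0.      1.   ]] [[ 0.878  0.219 -0.425 -0.021]
 [-0.478  0.401 -0.781 -1.085]
 [-0.     0.889  0.457  0.67 ]
 [ 0.     0.     0.     1.   ]]
jar 0.7 [210.8, 197.3, 223.4, 204.3]
stamp 0.42 [278.8, 192.0, 301.5, 216.1]
loupe_socket 0.68 [288.3, 197.6, 319.4, 230.9]
stamp_socket 0.92 [279.1, 192.2, 299.5, 216.1]
spool 0.62 [296.8, 240.3, 318.2, 266.2]
```

```bash
python3 - <<'E'
import cv2
a=cv2.imread('pics/scene0.png')[120:320,150:370];b=cv2.imread('pics/side0.png')[130:300,130:350]
cv2.imwrite('pics/c1.png',cv2.resize(a,None,fx=3,fy=3,interpolation=2)[:600])
cv2.imwrite('pics/c2.png',cv2.resize(b,None,fx=3.5,fy=3.5,interpolation=2))
E
```

```text
(no output)
```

View pics/c1.png

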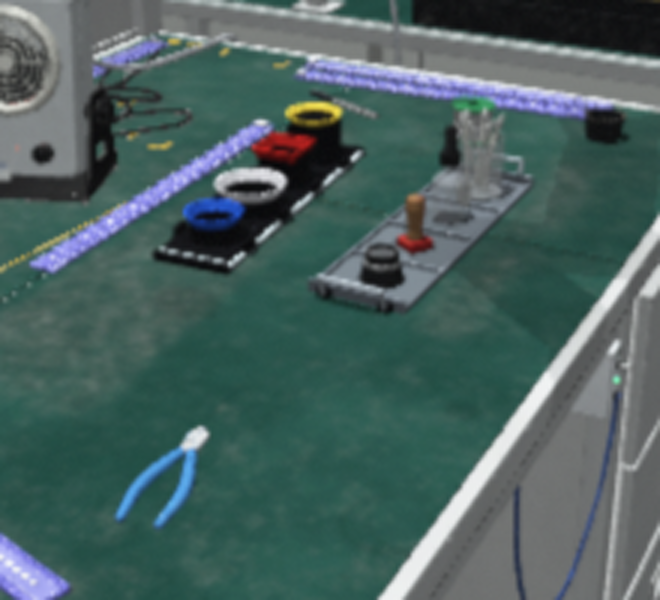

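View pics/c2.png

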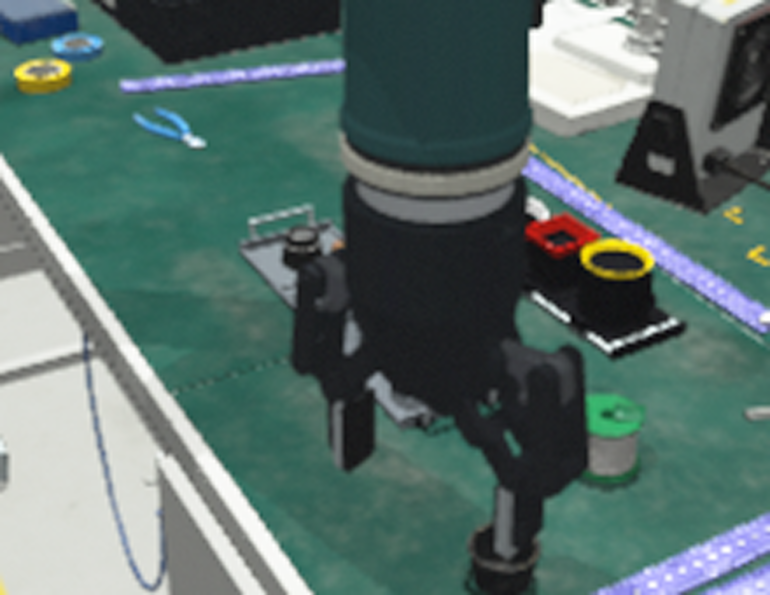

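The scene picture shows the near row as the tray, from left: loupe (277,209), stamp (288,198), bottle (301,183), jar (310,180). The far row is the rail: blue (221,191), white (233,182), red (245,169), yellow (254,158). In the side picture the arm hides the middle and the spool is at (306,254).

```bash
python3 - <<'E'
from h import *
np.set_printoptions(precision=3,suppress=True)
p=cam('scene')
f=lambda x,y,z:onz(p,150+x/3,120+y/3,z)
for n,a in dict(loupe=(382,275,.01),stamp=(414,243,.006),bottle=(450,200,.004),jar=(482,190,.004),blue=(213,213,.04),white=(250,187,.04),red=(284,149,.055),yellow=(313,115,.064),cut=(165,480,.0),spooltop=(473,105,.044)).items(): print(n,f(*a))
q=cam('side');g=lambda x,y,z:onz(q,130+x/3.5,130+y/3.5,z)
for n,a in dict(loupe=(302,240,.034),red=(562,235,.055),yellow=(617,260,.064),spool=(608,475,0)).items(): print(n,g(*a))
w=cam('wrist');print(w['mount'],w['intrinsics'])
s=status.read_state();print(R.from_rotvec(s['tcp_rot']).as_matrix())
E
```

```text
loupe [ 0.461 -0.011  0.01 ]
stamp [ 0.467 -0.092  0.006]
bottle [ 0.48  -0.206  0.004]
jar [ 0.46  -0.245  0.004]
blue [0.633 0.    0.04 ]
white [ 0.635 -0.069  0.04 ]
red [ 0.637 -0.14   0.055]
yellow [ 0.648 -0.221  0.064]
cut [0.465 0.322 0.   ]
spooltop [ 0.529 -0.382  0.044]
loupe [ 0.456 -0.033  0.034]
red [ 0.644 -0.169  0.055]
yellow [ 0.649 -0.24   0.064]
spool [ 0.526 -0.405  0.   ]
[[ 0.     0.964  0.265  0.065]
 [ 1.    -0.     0.    -0.   ]
 [ 0.     0.265 -0.964 -0.142]
 [ 0.     0.     0.     1.   ]] [[269.227   0.    254.115]
 [  0.    269.227 193.35 ]
 [  0.      0.      1.   ]]
[[ 0.931  0.364  0.   ]
 [ 0.364 -0.931 -0.   ]
 [ 0.     0.    -1.   ]]
```

drive_tool(
  rows=[
    [0, 0, -7, 0, 0, -0.025, 1],
    [0, 0, -7, 0, 0, -0.025, 1],
    [0, 0, -7, 0, 0, -0.025, 1],
    [0, 0, -7, 0, 0, -0.025, 1],
    [0, 0, -7, 0, 0, -0.025, 1],
    [0, 0, -7, 0, 0, -0.025, 1],
    [0, 0, -7, 0, 0, -0.025, 1],
    [0, 0, -7, 0, 0, -0.015, 1],
  ],
  force=40,
)

```text
time: 1.92
tool_pos: [0.2461, -0.6291, 0.4251]
tcp_rot: [2.443, 1.968, -0.002]
wrist_force: [-0.2, -0.8, 0.8]
width: 1.002
grip_force: 0.0
```

drive_tool(
  rows=[
    [0, 0, -6.3, 0, 0, 0, 1],
    [0, 0, -6.3, 0, 0, 0, 1],
    [0, 0, 0, 0.035, 0.018, 0, 1],
    [0, 0, 0, 0.035, 0.018, 0, 1],
    [0, 0, 0, 0.035, 0.018, 0, 1],
    [0, 0, 0, 0.035, 0.018, 0, 1],
    [0, 0, 0, 0.035, 0.018, 0, 1],
    [0, 0, 0, 0.035, 0.018, 0, 1],
  ],
)

```text
time: 2.58
tool_pos: [0.3544, -0.417, 0.4214]
tcp_rot: [2.223, 2.22, 0.0]
wrist_force: [0.9, -0.6, 0.6]
width: 0.999
grip_force: 0.0
```

drive_tool(
  rows=[
    [0, 0, 0, 0.035, 0.018, 0, 1],
    [0, 0, 0, 0.035, 0.018, 0, 1],
    [0, 0, 0, 0.035, 0.018, 0, 1],
    [0, 0, 0, 0.035, 0.018, 0, 1],
    [0, 0, 0, 0.035, 0.018, 0, 1],
    [0, 0, 0, 0.035, 0.018, 0, 1],
    [0, 0, 0, 0.035, 0.018, 0, 1],
    [0, 0, 0, 0.035, 0.018, 0, 1],
  ],
)

```text
time: 3.25
tool_pos: [0.4986, -0.1369, 0.4217]
tcp_rot: [2.222, 2.22, 0.001]
wrist_force: [1.2, 0.3, 0.6]
width: 1.001
grip_force: 0.0
```

drive_tool(
  rows=[
    [0, 0, 0, 0.035, 0.018, 0, 1],
    [0, 0, 0, 0.035, 0.018, 0, 1],
    [0, 0, 0, 0.03, 0.01, 0, 1],
    [0, 0, 0, 0, 0, 0, 1],
    [0, 0, 0, 0, 0, 0, 1],
  ],
)

```text
time: 3.67
tool_pos: [0.5445, -0.0373, 0.421]
tcp_rot: [-2.218, -2.224, 0.001]
wrist_force: [0.0, -0.0, -0.2]
width: 0.999
grip_force: 0.0
```

```bash
python3 - <<'E'
from h import *
np.set_printoptions(precision=3,suppress=True)
p=cam('wrist');save(p,'w1');s=status.read_state();print(s['tool_pos'],s['q'],R.from_rotvec(s['tcp_rot']).as_matrix())
for n in NAMES:
    for m in masks_of(p,n)[:2]: print(n,round(m['score'],2),m['bbox'])
for c in ['scene','side']:
    p=cam(c)
    for n in NAMES[:8]:
        for m in masks_of(p,n)[:1]: print(c,n,round(m['score'],2),m['bbox'])
E
```

```text
[ 0.544 -0.039  0.421] [-0.116 -0.041  1.6   -0.001  1.583 -0.117] [[-0.001  1.    -0.   ]
 [ 1.     0.001 -0.001]
 [-0.001 -0.    -1.   ]]
bottle 0.66 [205.9, 201.9, 226.6, 232.2]
jar 0.78 [201.4, 232.1, 230.7, 270.4]
loupe 0.7 [207.5, 132.6, 220.6, 150.8]
stamp 0.71 [212.5, 171.1, 224.9, 186.9]
bottle_socket 0.78 [283.9, 119.3, 326.9, 160.4]
jar_socket 0.7 [287.1, 157.4, 325.1, 196.0]
loupe_socket 0.6 [284.1, 226.5, 321.0, 265.0]
stamp_socket 0.71 [282.4, 193.3, 325.9, 228.6]
stamp_socket 0.67 [204.4, 232.1, 227.9, 265.3]
spool 0.76 [238.4, 290.5, 260.2, 316.3]
cutters 0.2 [283.4, 192.7, 325.2, 230.9]
scene bottle 0.54 [295.0, 164.3, 308.0, 196.5]
scene jar 0.63 [244.6, 155.9, 265.1, 178.2]
scene loupe 0.54 [207.7, 189.5, 235.7, 207.3]
scene stamp 0.68 [280.5, 185.5, 296.0, 205.4]
scene bottle_socket 0.58 [205.3, 189.7, 236.0, 206.7]
scene jar_socket 0.94 [223.3, 176.8, 247.2, 195.3]
scene loupe_socket 0.76 [243.8, 155.6, 267.9, 177.7]
scene stamp_socket 0.76 [232.8, 162.8, 257.3, 183.7]
side bottle 0.69 [233.1, 198.7, 242.0, 228.0]
side jar 0.82 [244.9, 209.9, 259.9, 249.1]
side stamp 0.62 [224.0, 198.0, 231.1, 218.8]
side bottle_socket 0.83 [250.5, 180.0, 270.4, 196.1]
side jar_socket 0.83 [262.9, 187.1, 284.9, 210.1]
side loupe_socket 0.84 [289.5, 200.4, 322.7, 230.8]
side stamp_socket 0.6 [276.1, 191.6, 300.4, 216.4]
```

View pics/w1.png

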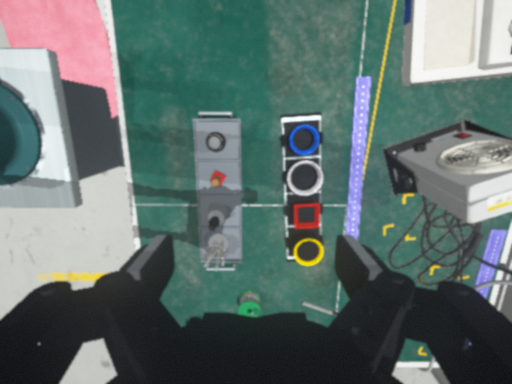

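```bash
cat >> h.py <<'E'
def sockets(p):
    hsv=cv2.cvtColor(p['color'],cv2.COLOR_RGB2HSV);out={}
    for n,z,d in [('bottle',.040,.051),('jar',.040,.065),('stamp',.055,.044),('loupe',.064,.055)]:
        ms=[m for m in masks_of(p,n+'_socket') if m['score']>.5]
        if not ms: continue
        l,t,r,b=[int(round(v)) for v in ms[0]['bbox']];k=np.zeros(hsv.shape[:2],bool);k[max(t-3,0):b+4,max(l-3,0):r+4]=1
        H,S,V=cv2.split(hsv)
        c={'bottle':(abs(H.astype(int)-112)<15)&(S>150)&(V>70),'jar':(S<60)&(V>140),'stamp':((H<8)|(H>172))&(S>150)&(V>80),'loupe':(abs(H.astype(int)-28)<8)&(S>150)&(V>90)}[n]&k
        nl,lab,st,_=cv2.connectedComponentsWithStats(c.astype(np.uint8));
        if nl<2: continue
        i=1+np.argmax(st[1:,4]);pts=cv2.convexHull(np.argwhere(lab==i)[:,::-1].astype(np.int32))[:,0]
        P=np.array([onz(p,u,v,z)[:2] for u,v in pts]);
        (cc,sz,a)=cv2.minAreaRect((P*1000).astype(np.float32)) if n=='stamp' else ((*cv2.minEnclosingCircle((P*1000).astype(np.float32)),0))
        out[n]=(np.round(cc,1),np.round(sz,1) if n=='stamp' else round(2*sz,1),round(a,1))
    return out
E
python3 - <<'E'
from h import *
np.set_printoptions(precision=3,suppress=True)
p=cam('wrist');
for k,v in sockets(p).items(): print(k,v)
for n,u,v,z in [('loupe',216,142,.034),('stamp',219,184,.0),('bottle',214,220,.06),('spool',249,303,.044)]: print(n,onz(p,u,v,z))
cv2.imwrite('pics/c3.png',cv2.resize(p['color'][100:325,170:340,::-1],None,fx=2.6,fy=2.6,interpolation=2))
E
```

```text
bottle (array([637.3,  -7.3]), 60.5, 0)
jar (array([646. , -86.4]), 81.7, 0)
stamp (array([ 648.2, -156.5]), array([51.6, 54.3]), 2.2)
loupe (array([ 653.1, -230.6]), 63.2, 0)
loupe [ 0.469 -0.014  0.034]
stamp [ 0.467 -0.106  0.   ]
bottle [ 0.463 -0.165  0.06 ]
spool [ 0.531 -0.37   0.044]
```

View pics/c3.png

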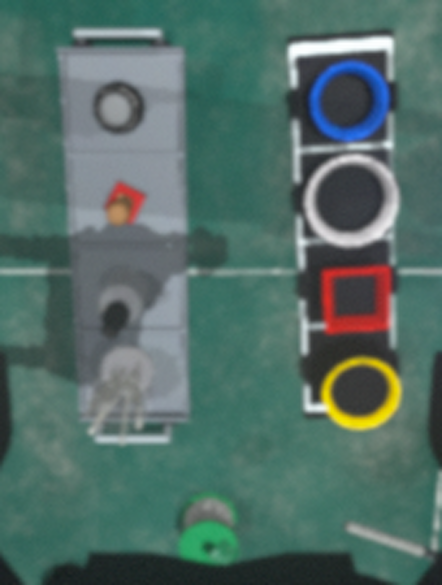

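The crop shows all four bays and sockets clearly. The stamp's foot is turned by about 30°, and the rail is yawed about 4°.

drive_tool(
  rows=[
    [0, 0, 0, 0.003, -0.01, 0.036, 1],
    [0, 0, 0, 0.003, -0.01, 0.036, 1],
    [0, 0, 0, 0.003, -0.01, 0.036, 1],
    [0, 0, 0, 0.003, -0.01, 0.036, 1],
    [0, 0, 0, 0.003, -0.01, 0.036, 1],
    [0, 0, 0, 0.003, -0.01, 0.036, 1],
    [0, 0, 0, 0.004, -0.015, 0.03, 1],
    [0, 0, 0, 0, 0, 0, 1],
  ],
)

```text
time: 6.03
tool_pos: [0.4599, -0.0156, 0.1665]
tcp_rot: [-2.212, -2.211, 0.018]
wrist_force: [-2.4, -1.0, -0.7]
width: 0.999
grip_force: 0.0
```

```bash
python3 - <<'E'
from h import *
np.set_printoptions(precision=4,suppress=True)
p=cam('wrist');save(p,'w2');s=status.read_state();print(s['tool_pos'])
for n in ['loupe','stamp','bottle']:
    for m in masks_of(p,n)[:2]:
        l,t,r,b=m['bbox'];print(n,round(m['score'],2),m['bbox'],onz(p,(l+r)/2,(t+b)/2,.02))
print(sockets(p))
cv2.imwrite('pics/c4.png',cv2.resize(p['color'][:,:,::-1],(768,576)))
E
```

```text
[ 0.4643 -0.0162  0.1709]
loupe 0.64 [245.7, 162.1, 277.2, 197.9] [ 0.4636 -0.0126  0.02  ]
stamp 0.58 [251.4, 225.4, 277.8, 266.7] [ 0.4679 -0.0917  0.02  ]
bottle 0.97 [246.1, 277.6, 277.4, 318.7] [ 0.465  -0.1624  0.02  ]
{'bottle': (array([636.5,  -7.5]), 57.8, 0), 'jar': (array([638.7, -84.6]), 82.7, 0), 'loupe': (array([ 639. , -219.8]), 50.3, 0)}
```

View pics/c4.png

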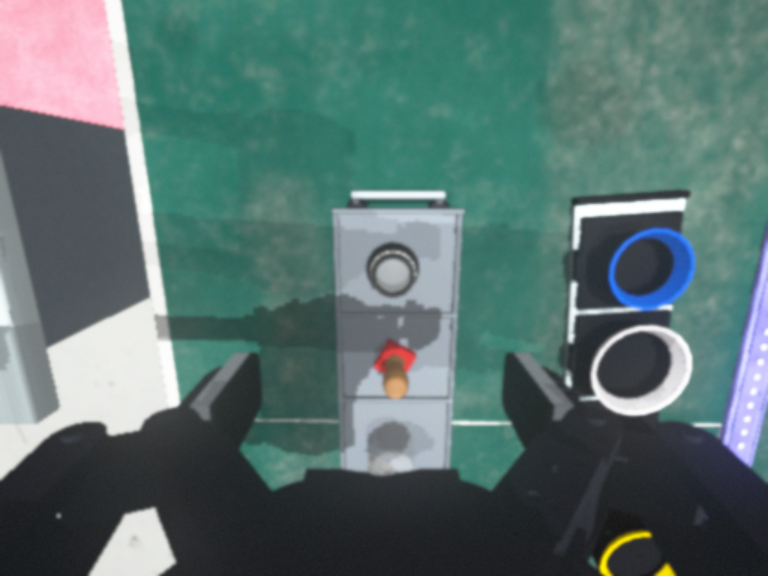

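The view shows the loupe top at (261,179), the stamp foot at about (264,240) turned about 30°, and the blue mouth at (434,180).

```bash
cat >> h.py <<'E'
from scipy.optimize import least_squares
PROF=dict(loupe=[(0,.041),(.008,.041),(.03,.036)],bottle=[(0,.034),(.06,.034),(.099,.008)],jar=[(0,.049),(.062,.049)])
A=np.linspace(0,2*np.pi,60)
def fitround(p,n,bbox,z0=.004,sides=(0,1,2,3)):
    bbox=np.array(bbox);sides=list(sides)
    def f(x):
        P=np.vstack([np.c_[x[0]+d/2*np.cos(A),x[1]+d/2*np.sin(A),0*A+z0+z] for z,d in PROF[n]]);q=proj(p,P)
        return (np.r_[q.min(0),q.max(0)]-bbox)[sides]
    x0=onz(p,(bbox[0]+bbox[2])/2,(bbox[1]+bbox[3])/2,.03)[:2]
    r=least_squares(f,x0);return r.x,r.fun
def stampfit(p,z=.014,win=None):
    hsv=cv2.cvtColor(p['color'],cv2.COLOR_RGB2HSV);H,S,V=cv2.split(hsv)
    l,t,r,b=[int(v) for v in (win or masks_of(p,'stamp')[0]['bbox'])]
    c=((H<6)|(H>172))&(S>150)&(V>70);k=np.zeros_like(c);k[t-4:b+5,l-4:r+5]=1
    pts=np.argwhere(c&k)[:,::-1];P=np.array([onz(p,u,v,z)[:2]*1000 for u,v in pts]).astype(np.float32)
    return cv2.minAreaRect(P)
E
python3 - <<'E'
from h import *
np.set_printoptions(precision=4,suppress=True)
p=cam('wrist')
m=masks_of(p,'loupe')[0];print(m['score'],m['bbox'],fitround(p,'loupe',m['bbox']),onz(p,261.3,178.7,.034))
s=masks_of(p,'stamp')
print('stamp',[(m['score'],m['bbox']) for m in s],stampfit(p),status.read_state()['tool_pos'])
E
```

```text
0.95 [232.2, 159.3, 263.2, 192.7] (array([ 0.4637, -0.0132]), array([-2.1229, -2.5788,  2.1294,  2.5938])) [ 0.4789 -0.0125  0.034 ]
stamp [(0.96, [238.3, 219.9, 263.1, 258.1])] ((466.3436584472656, -87.02692413330078), (21.227834701538086, 24.805654525756836), 70.15168762207031) [ 0.47   -0.0169  0.1761]
```

drive_tool(
  rows=[
    [0, 0, 0, 0.004, -0.006, 0.03, 1],
    [0, 0, 0, 0, 0, 0.035, 1],
    [0, 0, 0, 0, 0, 0.035, 1],
    [0, 0, 0, 0, 0, 0.035, 1],
    [0, 0, 0, 0, 0, 0.02, 1],
    [0, 0, 0, 0, 0, 0.009, 1],
    [0, 0, 0, 0, 0, 0, 1],
    [0, 0, 0, 0, 0, 0, 1],
  ],
  force=25,
)

```text
time: 7.3
tool_pos: [0.4638, -0.0128, 0.0117]
tcp_rot: [2.222, 2.221, 0.0]
wrist_force: [0.8, -0.4, 0.4]
width: 1.0
grip_force: 0.0
```

drive_tool(
  rows=[
    [0, 0, 0, 0, 0, 0, 0.6],
    [0, 0, 0, 0, 0, 0, 0.5],
    [0, 0, 0, 0, 0, 0, 0.4],
    [0, 0, 0, 0, 0, 0, 0.2],
    [0, 0, 0, 0, 0, 0, 0],
    [0, 0, 0, 0, 0, 0, 0],
    [0, 0, 0, 0, 0, 0, 0],
  ],
)

```text
time: 7.88
tool_pos: [0.4645, -0.0129, 0.0127]
tcp_rot: [2.221, 2.219, 0.002]
wrist_force: [-1.2, -0.1, 5.9]
width: 0.412
grip_force: 24.5
```

drive_tool(
  rows=[
    [0, 0, 0, 0, 0, -0.01, 0],
    [0, 0, 0, 0, 0, -0.03, 0],
    [0, 0, 0, 0, 0, -0.035, 0],
    [0, 0, 0, 0, 0, -0.035, 0],
    [0, 0, 0, 0, 0, -0.035, 0],
    [0, 0, 0, 0, 0, -0.01, 0],
  ],
)

```text
time: 8.38
tool_pos: [0.4669, -0.0131, 0.1732]
tcp_rot: [2.217, 2.215, 0.011]
wrist_force: [1.6, -1.2, 0.3]
width: 0.408
grip_force: 24.8
```

drive_tool(
  rows=[
    [0, 0, 0, -0.01, 0.015, 0, 0],
    [0, 0, 0, -0.018, 0.025, 0, 0],
    [0, 0, 0, -0.02, 0.028, 0, 0],
    [0, 0, 0, -0.02, 0.028, 0, 0],
    [0, 0, 0, -0.02, 0.028, 0, 0],
    [0, 0, 0, -0.02, 0.028, 0, 0],
    [0, 0, 0, -0.02, 0.02, 0, 0],
    [0, 0, 0, -0.009, 0.012, 0, 0],
  ],
)

```text
time: 9.05
tool_pos: [0.649, -0.1524, 0.166]
tcp_rot: [2.223, 2.219, -0.0]
wrist_force: [-0.2, 0.1, -0.6]
width: 0.414
grip_force: 24.8
```

drive_tool(
  rows=[
    [0, 0, 0, 0, 0, 0, 0],
    [0, 0, 0, 0, 0, 0, 0],
    [0, 0, 0, 0, 0, 0, 0],
  ],
)

```text
time: 9.3
tool_pos: [0.646, -0.1493, 0.1657]
tcp_rot: [-2.221, -2.219, 0.001]
wrist_force: [-0.1, 0.2, -0.6]
width: 0.411
grip_force: 24.8
```

```bash
python3 - <<'E'
from h import *
np.set_printoptions(precision=4,suppress=True)
p=cam('wrist');s=status.read_state();print(s['tool_pos'],s['width'])
print(sockets(p))
for n in ['loupe','jar','stamp','bottle']:
    for m in masks_of(p,n)[:2]: print(n,round(m['score'],2),m['bbox'])
cv2.imwrite('pics/c5.png',cv2.resize(p['color'][:,:,::-1],(768,576)))
E
```

```text
[ 0.646  -0.149   0.1659] 0.4126944714076275
{'bottle': (array([637.9,  -8.3]), 57.9, 0), 'jar': (array([643.6, -84.3]), 104.0, 0), 'stamp': (array([ 648.4, -154.9]), array([50.7, 48.1]), 4.1), 'loupe': (array([ 653.9, -242.8]), 54.8, 0)}
loupe 0.92 [223.6, 208.5, 286.1, 284.8]
loupe 0.53 [29.8, 175.5, 117.0, 225.7]
jar 0.82 [36.9, 232.4, 129.7, 303.6]
stamp 0.59 [52.8, 111.3, 105.5, 141.8]
stamp 0.18 [41.4, 229.2, 125.9, 305.4]
bottle 0.65 [26.7, 176.0, 113.8, 227.5]
```

View pics/c5.png

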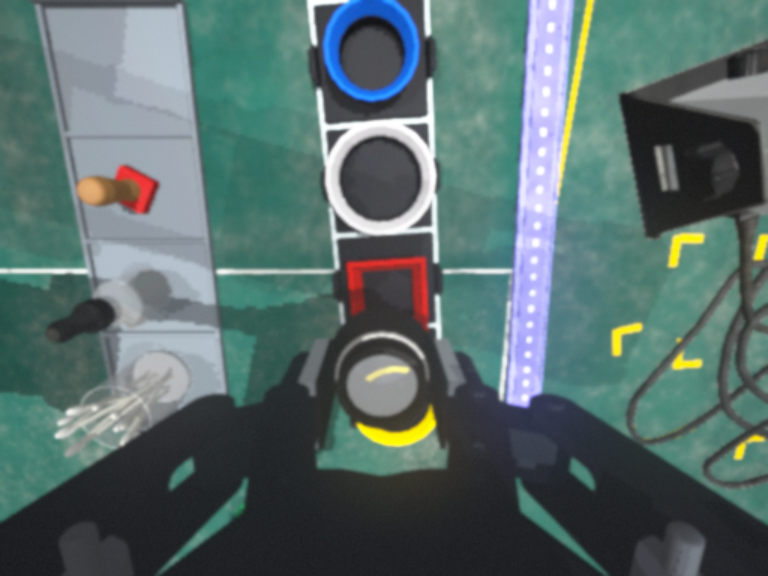

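The picture shows the loupe held square at (254,254). The blue mouth is at (247,33), the white at (254,119), the red at (258,195), and the yellow is half hidden below the loupe.

drive_tool(
  rows=[
    [0, 0, 0, -0.02, 0.003, 0, 0],
    [0, 0, 0, -0.03, 0.004, 0, 0],
    [0, 0, 0, -0.022, 0, 0, 0],
    [0, 0, 0, -0.01, 0, 0.02, 0],
    [0, 0, 0, 0, 0, 0.03, 0],
    [0, 0, 0, 0, 0, 0.03, 0],
    [0, 0, 0, 0, 0, 0.01, 0],
    [0, 0, 0, 0, 0, 0, 0],
  ],
)

```text
time: 10.42
tool_pos: [0.6509, -0.2307, 0.0718]
tcp_rot: [-2.217, -2.215, 0.005]
wrist_force: [-0.9, 1.0, -0.9]
width: 0.408
grip_force: 24.8
```

drive_tool(
  rows=[
    [0, 0, 0, 0, 0, 0.005, 0],
    [0, 0, 0, 0, 0, 0.004, 0],
    [0, 0, 0, 0, 0, 0.003, 0],
    [0, 0, 0, 0, 0, 0, 0],
    [0, 0, 0, 0, 0, 0, 0],
  ],
)

```text
time: 10.83
tool_pos: [0.6548, -0.232, 0.0654]
tcp_rot: [2.221, 2.22, 0.001]
wrist_force: [-0.3, 0.1, -0.2]
width: 0.411
grip_force: 24.8
```

```bash
python3 - <<'E'
from h import *
np.set_printoptions(precision=4,suppress=True)
p=cam('wrist');s=status.read_state();print(s['tool_pos'],s['width'],s['wrist_force'])
cv2.imwrite('pics/c6.png',cv2.resize(p['color'][150:330,170:350,::-1],None,fx=3,fy=3))
E
```

```text
[ 0.6548 -0.232   0.0654] 0.40735535294211267 [-0.7793  0.3469 -0.7239]
```

View pics/c6.png

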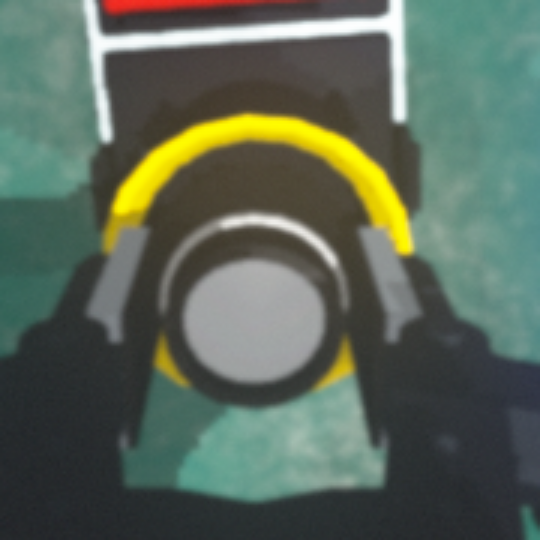

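The loupe is centred in the yellow mouth, so I'll lower it the last millimetres and release.

drive_tool(
  rows=[
    [0, 0, 0, 0, -0.001, 0.002, 0],
    [0, 0, 0, 0, 0, 0.001, 0],
    [0, 0, 0, 0, 0, 0, 0],
    [0, 0, 0, 0, 0, 0, 0],
  ],
)

```text
time: 11.22
tool_pos: [0.6537, -0.2321, 0.0628]
tcp_rot: [2.221, 2.22, 0.001]
wrist_force: [-0.8, 1.2, 5.9]
width: 0.411
grip_force: 25.8
```

drive_tool(
  rows=[
    [0, 0, 0, 0, 0, 0, 0.43],
    [0, 0, 0, 0, 0, 0, 0.48],
    [0, 0, 0, 0, 0, 0, 0.55],
    [0, 0, 0, 0, 0, 0, 0.7],
    [0, 0, 0, 0, 0, -0.01, 0.8],
    [0, 0, 0, 0, 0, -0.02, 0.8],
    [0, 0, 0, 0, 0, -0.03, 1],
    [0, 0, 0, 0, 0, -0.04, 1],
  ],
)

```text
time: 11.88
tool_pos: [0.6502, -0.2308, 0.1583]
tcp_rot: [-2.217, -2.215, 0.005]
wrist_force: [0.8, 0.1, -0.5]
width: 1.002
grip_force: 0.0
```

drive_tool(
  rows=[
    [0, 0, 0, 0.02, -0.03, -0.02, 1],
    [0, 0, 0, 0.02, -0.03, 0, 1],
    [0, 0, 0, 0.02, -0.03, 0, 1],
    [0, 0, 0, 0.02, -0.03, 0, 1],
    [0, 0, 0, 0.02, -0.03, 0, 1],
    [0, 0, 0, 0.02, -0.03, 0, 1],
    [0, 0, 0, 0, 0, 0, 1],
    [0, 0, 0, 0, 0, 0, 1],
  ],
)

```text
time: 12.55
tool_pos: [0.4714, -0.1108, 0.1812]
tcp_rot: [-2.221, -2.222, 0.0]
wrist_force: [1.0, 0.6, -0.5]
width: 1.001
grip_force: 0.0
```

```bash
python3 - <<'E'
from h import *
np.set_printoptions(precision=4,suppress=True)
p=cam('wrist');s=status.read_state();print(s['tool_pos'],s['width'],s['wrist_force'])
print(sockets(p));print(stampfit(p))
for n in ['loupe','jar','stamp','bottle']:
    for m in masks_of(p,n)[:2]: print(n,round(m['score'],2),m['bbox'])
cv2.imwrite('pics/c7.png',cv2.resize(p['color'][:,:,::-1],(768,576)))
E
```

```text
[ 0.4732 -0.1117  0.1819] 1.0006856808712186 [ 0.3063 -1.0057  0.6421]
{'bottle': (array([636.7,  -8. ]), 58.5, 0), 'jar': (array([630.9, -71.9]), 104.4, 0), 'stamp': (array([ 646.3, -156.4]), array([50.9, 52. ]), 4.0), 'loupe': (array([ 655.5, -210.1]), 42.6, 0)}
((466.03302001953125, -88.64944458007812), (23.825531005859375, 23.97064781188965), 62.85529708862305)
loupe 0.62 [412.3, 275.4, 430.2, 286.1]
jar 0.56 [226.3, 257.8, 271.3, 319.3]
stamp 0.59 [235.2, 142.9, 268.0, 174.9]
stamp 0.38 [372.3, 45.4, 458.0, 122.8]
bottle 0.69 [229.5, 203.6, 267.8, 262.6]
```

View pics/c7.png

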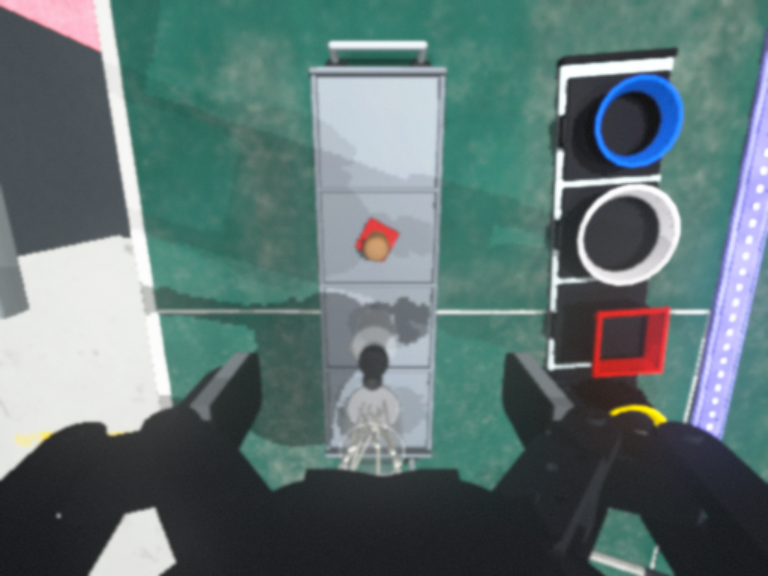

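The view shows the stamp foot at (251,159) with its handle top at (251,165), the bottle cap at (248,238), the jar at (248,270), and the red socket at (421,228).

```bash
python3 - <<'E'
from h import *
np.set_printoptions(precision=4,suppress=True)
p=cam('wrist');s=status.read_state();print(s['tool_pos'])
hsv=cv2.cvtColor(p['color'],cv2.COLOR_RGB2HSV);H,S,V=cv2.split(hsv)
c=(H>=9)&(H<20)&(S>90)&(V>90);c[:130]=0;c[190:]=0;c[:,:220]=0;c[:,290:]=0
y,x=np.nonzero(c);print(len(x),x.min(),x.max(),y.min(),y.max());(a,b),r=cv2.minEnclosingCircle(np.c_[x,y].astype(np.float32));print(a,b,r,onz(p,a,b,.055),onz(p,a,b,.059))
print(stampfit(p,.009))
E
```

```text
[ 0.4735 -0.112   0.1811]
249 240 256 153 171
248.41250610351562 162.28750610351562 9.422289848327637 [ 0.4663 -0.0867  0.055 ] [ 0.4663 -0.0861  0.059 ]
((465.8368225097656, -89.45410919189453), (24.726905822753906, 23.799909591674805), 60.946502685546875)
```

drive_tool(
  rows=[
    [0, 0, 0, 0.0245, -0.0075, 0, 1],
    [0, 0, 7, 0, 0, 0.02, 1],
    [0, 0, 7, 0, 0, 0.02, 1],
    [0, 0, 7, 0, 0, 0.01, 1],
    [0, 0, 7, 0, 0, 0, 1],
    [0, 0, 0, 0, 0, 0, 1],
  ],
)

```text
time: 13.65
tool_pos: [0.4648, -0.087, 0.1301]
tcp_rot: [-2.694, -1.612, 0.003]
wrist_force: [-0.1, 1.3, 0.4]
width: 0.999
grip_force: 0.0
```

drive_tool(
  rows=[
    [0, 0, 0, 0, 0, 0.03, 1],
    [0, 0, 0, 0, 0, 0.03, 1],
    [0, 0, 0, 0, 0, 0.03, 1],
    [0, 0, 0, 0, 0, 0.015, 1],
    [0, 0, 0, 0, 0, 0, 1],
    [0, 0, 0, 0, 0, 0, 1],
  ],
)

```text
time: 14.15
tool_pos: [0.4654, -0.0872, 0.026]
tcp_rot: [-2.691, -1.619, 0.002]
wrist_force: [-0.2, -0.5, 0.7]
width: 1.001
grip_force: 0.0
```

drive_tool(
  rows=[
    [0, 0, 0, 0, 0, 0, 0.5],
    [0, 0, 0, 0, 0, 0, 0.35],
    [0, 0, 0, 0, 0, 0, 0.28],
    [0, 0, 0, 0, 0, 0, 0.2],
    [0, 0, 0, 0, 0, 0, 0.1],
    [0, 0, 0, 0, 0, 0, 0],
    [0, 0, 0, 0, 0, 0, 0],
    [0, 0, 0, 0, 0, 0, 0],
  ],
)

```text
time: 14.82
tool_pos: [0.4663, -0.0874, 0.0268]
tcp_rot: [2.693, 1.617, 0.001]
wrist_force: [1.0, -0.3, 3.7]
width: 0.199
grip_force: 24.9
```

drive_tool(
  rows=[
    [0, 0, 0, 0, 0, -0.01, 0],
    [0, 0, 0, 0, 0, -0.03, 0],
    [0, 0, 0, 0, 0, -0.035, 0],
    [0, 0, 0, 0, 0, -0.035, 0],
    [0, 0, 0, 0, 0, -0.035, 0],
    [0, 0, 0, 0, 0, -0.01, 0],
  ],
)

```text
time: 15.32
tool_pos: [0.4689, -0.088, 0.1879]
tcp_rot: [2.688, 1.614, 0.01]
wrist_force: [1.7, -0.3, 1.8]
width: 0.202
grip_force: 25.0
```

drive_tool(
  rows=[
    [0, 0, -6.4, 0, 0, 0, 0],
    [0, 0, -6.4, 0, 0, 0, 0],
    [0, 0, -6.4, 0, 0, 0, 0],
    [0, 0, -6.4, 0, 0, 0, 0],
    [0, 0, -6.4, 0, 0, 0, 0],
    [0, 0, 0, 0, 0, 0, 0],
  ],
)

```text
time: 15.82
tool_pos: [0.465, -0.0871, 0.1808]
tcp_rot: [-2.139, -2.299, 0.001]
wrist_force: [-0.5, -0.6, -1.0]
width: 0.198
grip_force: 25.0
```

```bash
python3 - <<'E'
from h import *
np.set_printoptions(precision=4,suppress=True)
p=cam('wrist');s=status.read_state();print(s['tool_pos'],s['width'],s['wrist_force'],R.from_rotvec(s['tcp_rot']).as_matrix()[:2,0])
M=[m['bbox'] for m in masks_of(p,'stamp')];print(M)
zb=s['tool_pos'][2]-.022
print(stampfit(p,zb+.01,[210,180,310,300]))
print(sockets(p))
cv2.imwrite('pics/c8.png',cv2.resize(p['color'][:,:,::-1],(640,480)))
E
```

```text
[ 0.4651 -0.0871  0.1809] 0.19590637347107295 [ 0.1155 -0.4639 -0.3352] [-0.0668  0.9978]
[[235.0, 205.6, 280.1, 282.5]]
((464.3521423339844, -82.94011688232422), (23.063203811645508, 20.328842163085938), 5.299742221832275)
{'bottle': (array([636.6,  -7.9]), 58.7, 0), 'stamp': (array([ 646.1, -155.9]), array([51.2, 52.6]), 3.9), 'loupe': (array([ 662.7, -203.8]), 3.8, 0)}
```

View pics/c8.png

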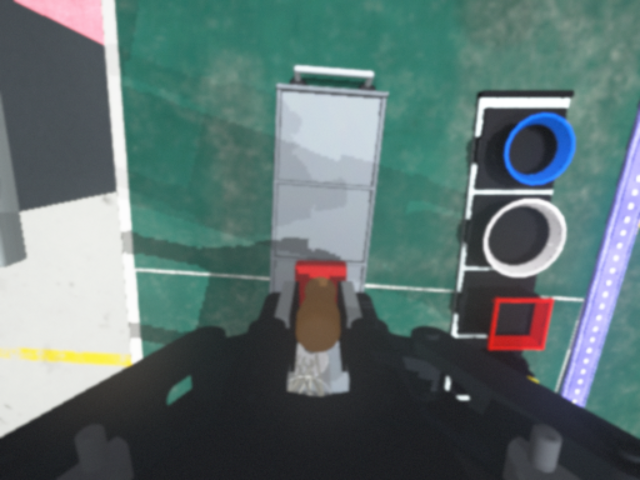

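The stamp is held square with the tool at (254,250), and the tool is in line with the rail.

drive_tool(
  rows=[
    [0, 0, 0, -0.006, 0.012, 0, 0],
    [0, 0, 0, -0.011, 0.024, 0, 0],
    [0, 0, 0, -0.012, 0.028, 0, 0],
    [0, 0, 0, -0.013, 0.028, 0, 0],
    [0, 0, 0, -0.013, 0.028, 0, 0],
    [0, 0, 0, -0.012, 0.026, 0, 0],
    [0, 0, 0, -0.008, 0.0195, 0, 0],
    [0, 0, 0, -0.006, 0.012, 0, 0],
  ],
)

```text
time: 16.78
tool_pos: [0.6506, -0.1566, 0.1808]
tcp_rot: [2.145, 2.295, 0.001]
wrist_force: [0.0, 0.2, -0.4]
width: 0.2
grip_force: 25.0
```

drive_tool(
  rows=[
    [0, 0, 0, 0, 0, 0.03, 0],
    [0, 0, 0, 0, 0, 0.03, 0],
    [0, 0, 0, 0, 0, 0.025, 0],
    [0, 0, 0, 0, 0, 0.01, 0],
    [0, 0, 0, 0, 0, 0, 0],
    [0, 0, 0, 0, 0, 0, 0],
  ],
)

```text
time: 17.28
tool_pos: [0.6483, -0.1558, 0.0861]
tcp_rot: [-2.143, -2.296, 0.001]
wrist_force: [0.9, 0.2, 0.6]
width: 0.197
grip_force: 25.0
```

```bash
python3 - <<'E'
from h import *
np.set_printoptions(precision=4,suppress=True)
p=cam('wrist');s=status.read_state();print(s['tool_pos'],s['width'],s['wrist_force'])
cv2.imwrite('pics/c9.png',cv2.resize(p['color'][140:330,160:350,::-1],None,fx=3,fy=3))
E
```

```text
[ 0.6494 -0.1561  0.0877] 0.20033661758395363 [1.0097 0.1221 0.4226]
```

View pics/c9.png

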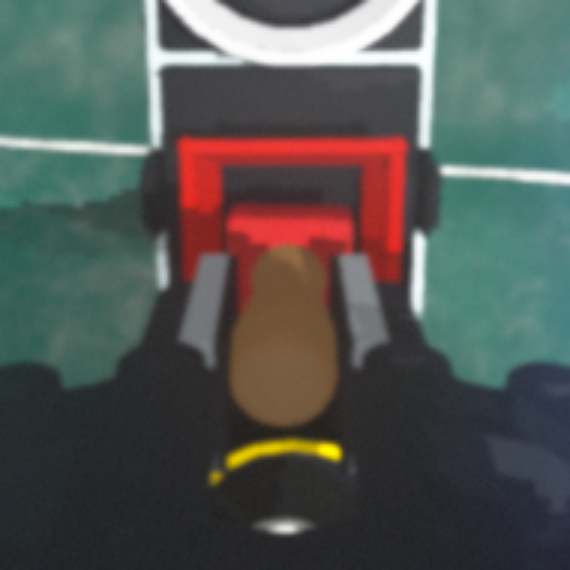

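The foot is square and centred in the red mouth, so I'll lower it.

drive_tool(
  rows=[
    [0, 0, 0, 0, 0, 0.006, 0],
    [0, 0, 0, 0, 0, 0.006, 0],
    [0, 0, 0, 0, 0, 0.006, 0],
    [0, 0, 0, 0, 0, 0.005, 0],
    [0, 0, 0, 0, 0, 0.002, 0],
    [0, 0, 0, 0, 0, 0, 0],
    [0, 0, 0, 0, 0, 0, 0],
    [0, 0, 0, 0, 0, 0, 0],
  ],
)

```text
time: 18.0
tool_pos: [0.6484, -0.1558, 0.0612]
tcp_rot: [-2.143, -2.297, 0.0]
wrist_force: [0.3, -1.5, -0.4]
width: 0.202
grip_force: 25.2
```

drive_tool(
  rows=[
    [0, 0, 0, 0, 0, 0.001, 0],
    [0, 0, 0, 0, 0, 0, 0],
    [0, 0, 0, 0, 0, 0, 0.23],
    [0, 0, 0, 0, 0, 0, 0.28],
    [0, 0, 0, 0, 0, 0, 0.35],
    [0, 0, 0, 0, 0, 0, 0.5],
    [0, 0, 0, 0, 0, 0, 0.6],
    [0, 0, 0, 0, 0, -0.01, 0.6],
  ],
)

```text
time: 18.67
tool_pos: [0.6465, -0.1553, 0.068]
tcp_rot: [-2.141, -2.294, 0.003]
wrist_force: [-0.7, 0.6, -0.2]
width: 0.599
grip_force: 0.0
```

drive_tool(
  rows=[
    [0, 0, 0, 0, 0, -0.03, 0.6],
    [0, 0, 0, 0, 0, -0.04, 0.8],
    [0, 0, 0, 0, 0, -0.04, 1],
    [0, 0, 0, 0, 0, -0.03, 1],
    [0, 0, 0, 0, -0.03, 0, 1],
    [0, 0, 0, 0, -0.04, 0, 1],
    [0, 0, 0, 0, -0.04, 0, 1],
    [0, 0, 0, 0, -0.035, 0, 1],
  ],
)

```text
time: 19.33
tool_pos: [0.5019, -0.1657, 0.2111]
tcp_rot: [2.142, 2.297, -0.0]
wrist_force: [-1.2, -0.5, -0.4]
width: 0.998
grip_force: 0.0
```

drive_tool(
  rows=[
    [0, 0, 4, 0, -0.035, 0, 1],
    [0, 0, 0, 0.01, 0, 0, 1],
    [0, 0, 0, 0, 0, 0, 1],
    [0, 0, 0, 0, 0, 0, 1],
  ],
)

```text
time: 19.67
tool_pos: [0.4696, -0.1583, 0.2114]
tcp_rot: [2.22, 2.22, 0.002]
wrist_force: [0.8, 0.5, 0.4]
width: 1.003
grip_force: 0.0
```

```bash
python3 - <<'E'
from h import *
np.set_printoptions(precision=4,suppress=True)
p=cam('wrist');s=status.read_state();print(s['tool_pos'],s['wrist_force'])
for n in ['jar','bottle']:
    for m in masks_of(p,n)[:2]: print(n,round(m['score'],2),m['bbox'],fitround(p,n,m['bbox']))
print(sockets(p))
cv2.imwrite('pics/c10.png',cv2.resize(p['color'][:,:,::-1],(768,576)))
E
```

```text
[ 0.4701 -0.1585  0.2113] [ 0.1671 -0.4978  0.0001]
jar 0.76 [227.8, 211.0, 269.0, 277.3] (array([ 0.4616, -0.2447]), array([-0.1953,  5.2127,  0.1932, -4.8299]))
bottle 0.56 [234.4, 161.1, 266.5, 201.4] (array([ 0.4643, -0.1624]), array([ 0.6587,  1.0095, -0.6599, -0.9244]))
{'bottle': (array([636.8,  -8.3]), 58.5, 0), 'jar': (array([627.4, -82.6]), 104.1, 0), 'stamp': (array([ 646.4, -156.8]), array([51.1, 51.8]), 4.0), 'loupe': (array([ 652. , -230.9]), 61.8, 0)}
```

View pics/c10.png

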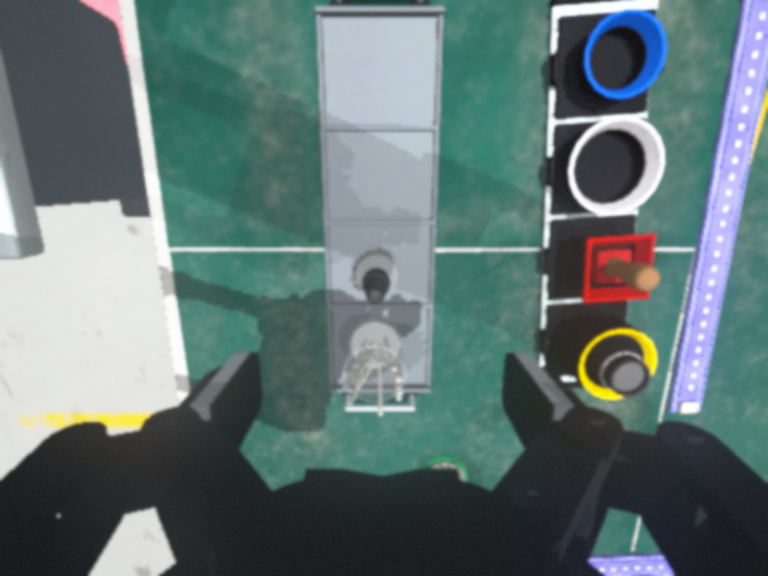

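Stamp and loupe stand in their sockets. The bottle body is at about (250,180) and the jar at about (250,240).

drive_tool(
  rows=[
    [0, 0, 0, -0.004, -0.006, 0.02, 1],
    [0, 0, 0, 0, 0, 0.035, 1],
    [0, 0, 0, 0, 0, 0.035, 1],
    [0, 0, 0, 0, 0, 0.035, 1],
    [0, 0, 0, 0, 0, 0.03, 1],
    [0, 0, 0, 0, 0, 0.02, 1],
    [0, 0, 0, 0, 0, 0, 1],
    [0, 0, 0, 0, 0, 0, 1],
  ],
)

```text
time: 20.68
tool_pos: [0.4618, -0.1618, 0.0341]
tcp_rot: [-2.22, -2.218, 0.002]
wrist_force: [-0.0, -0.2, 0.6]
width: 1.002
grip_force: 0.0
```

drive_tool(
  rows=[
    [0, 0, 0, 0, 0, 0, 0.6],
    [0, 0, 0, 0, 0, 0, 0.5],
    [0, 0, 0, 0, 0, 0, 0.4],
    [0, 0, 0, 0, 0, 0, 0.3],
    [0, 0, 0, 0, 0, 0, 0.2],
    [0, 0, 0, 0, 0, 0, 0],
    [0, 0, 0, 0, 0, 0, 0],
    [0, 0, 0, 0, 0, 0, 0],
  ],
)

```text
time: 21.35
tool_pos: [0.4642, -0.1629, 0.0368]
tcp_rot: [2.22, 2.219, 0.002]
wrist_force: [-0.7, -0.6, 6.9]
width: 0.369
grip_force: 24.6
```

drive_tool(
  rows=[
    [0, 0, 0, 0, 0, -0.01, 0],
    [0, 0, 0, 0, 0, -0.03, 0],
    [0, 0, 0, 0, 0, -0.035, 0],
    [0, 0, 0, 0, 0, -0.035, 0],
    [0, 0, 0, 0, 0, -0.02, 0],
    [0, 0, 0, 0, 0, 0, 0],
  ],
)

```text
time: 21.85
tool_pos: [0.4663, -0.1636, 0.1716]
tcp_rot: [2.216, 2.214, 0.006]
wrist_force: [0.2, -0.2, -0.3]
width: 0.374
grip_force: 25.1
```

drive_tool(
  rows=[
    [0, 0, 0, 0.01, 0.011, 0, 0],
    [0, 0, 0, 0.022, 0.024, 0, 0],
    [0, 0, 0, 0.025, 0.028, 0, 0],
    [0, 0, 0, 0.025, 0.028, 0, 0],
    [0, 0, 0, 0.025, 0.028, 0, 0],
    [0, 0, 0, 0.023, 0.026, 0, 0],
    [0, 0, 0, 0.017, 0.018, 0, 0],
    [0, 0, 0, 0.008, 0.01, 0, 0],
  ],
)

```text
time: 22.52
tool_pos: [0.6369, -0.0048, 0.164]
tcp_rot: [-2.219, -2.222, 0.001]
wrist_force: [0.0, -0.3, -0.8]
width: 0.373
grip_force: 25.1
```

drive_tool(
  rows=[
    [0, 0, 0, 0, 0, 0.02, 0],
    [0, 0, 0, 0, 0, 0.03, 0],
    [0, 0, 0, 0, 0, 0.025, 0],
    [0, 0, 0, 0, 0, 0.01, 0],
    [0, 0, 0, 0, 0, 0, 0],
    [0, 0, 0, 0, 0, 0, 0],
    [0, 0, 0, 0, 0, 0, 0],
  ],
)

```text
time: 23.1
tool_pos: [0.637, -0.0078, 0.0819]
tcp_rot: [2.221, 2.219, 0.002]
wrist_force: [-0.5, 0.1, -0.7]
width: 0.372
grip_force: 25.1
```

```bash
python3 - <<'E'
from h import *
np.set_printoptions(precision=4,suppress=True)
p=cam('wrist');s=status.read_state();print(s['tool_pos'],s['width'],s['wrist_force'])
cv2.imwrite('pics/c11.png',cv2.resize(p['color'][140:330,160:350,::-1],None,fx=3,fy=3))
E
```

```text
[ 0.6375 -0.0078  0.0825] 0.3740842933978225 [ 0.4856  0.1555 -1.6242]
```

View pics/c11.png

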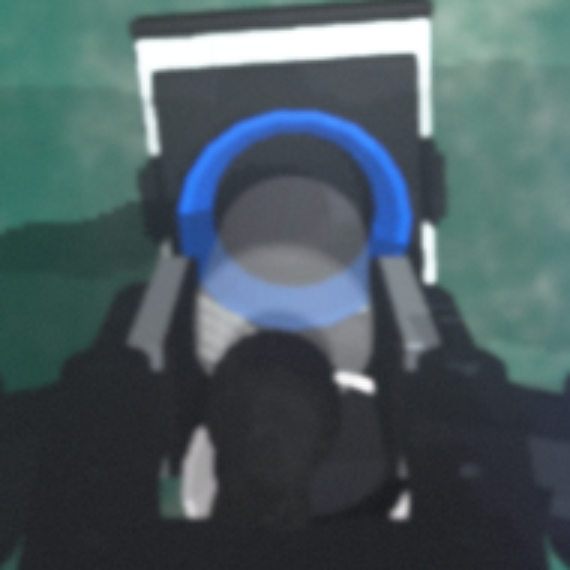

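The bottle's underside sits about 1 mm left of the blue mouth's centre, so I'll correct by 1 mm and lower it.

drive_tool(
  rows=[
    [0, 0, 0, 0, 0.001, 0.006, 0],
    [0, 0, 0, 0, 0, 0.006, 0],
    [0, 0, 0, 0, 0, 0.006, 0],
    [0, 0, 0, 0, 0, 0.006, 0],
    [0, 0, 0, 0, 0, 0.005, 0],
    [0, 0, 0, 0, 0, 0.003, 0],
    [0, 0, 0, 0, 0, 0, 0],
    [0, 0, 0, 0, 0, 0, 0],
  ],
)

```text
time: 23.82
tool_pos: [0.6366, -0.0075, 0.0487]
tcp_rot: [-2.222, -2.22, 0.002]
wrist_force: [-3.3, -0.4, 4.9]
width: 0.372
grip_force: 25.5
```

drive_tool(
  rows=[
    [0, 0, 0, 0, 0, 0.001, 0],
    [0, 0, 0, 0, 0, 0, 0],
    [0, 0, 0, 0, 0, 0, 0],
  ],
)

```text
time: 24.07
tool_pos: [0.6367, -0.0075, 0.0486]
tcp_rot: [-2.222, -2.221, 0.001]
wrist_force: [-4.3, -0.0, 10.4]
width: 0.375
grip_force: 25.8
```

drive_tool(
  rows=[
    [0, 0, 0, 0, 0, 0, 0.4],
    [0, 0, 0, 0, 0, 0, 0.45],
    [0, 0, 0, 0, 0, 0, 0.55],
    [0, 0, 0, 0, 0, 0, 0.7],
    [0, 0, 0, 0, 0, -0.01, 0.8],
    [0, 0, 0, 0, 0, -0.03, 0.8],
    [0, 0, 0, 0, 0, -0.04, 0.8],
    [0, 0, 0, 0, 0, -0.04, 1],
  ],
)

```text
time: 24.73
tool_pos: [0.6356, -0.0073, 0.1674]
tcp_rot: [-2.22, -2.219, 0.004]
wrist_force: [0.6, -0.5, 0.1]
width: 0.922
grip_force: 0.0
```

drive_tool(
  rows=[
    [0, 0, 0, 0, 0, -0.04, 1],
    [0, 0, 0, -0.015, -0.012, 0, 1],
    [0, 0, 0, -0.03, -0.025, 0, 1],
    [0, 0, 0, -0.03, -0.025, 0, 1],
    [0, 0, 0, -0.03, -0.025, 0, 1],
    [0, 0, 0, -0.03, -0.025, 0, 1],
    [0, 0, 0, -0.03, -0.025, 0, 1],
    [0, 0, 0, -0.03, -0.025, 0, 1],
  ],
)

```text
time: 25.4
tool_pos: [0.4735, -0.2033, 0.2081]
tcp_rot: [2.221, 2.221, 0.0]
wrist_force: [-0.1, 0.0, -0.0]
width: 0.997
grip_force: 0.0
```

drive_tool(
  rows=[
    [0, 0, 0, -0.008, -0.007, 0, 1],
    [0, 0, 0, 0, 0, 0, 1],
    [0, 0, 0, 0, 0, 0, 1],
    [0, 0, 0, 0, 0, 0, 1],
  ],
)

```text
time: 25.73
tool_pos: [0.4687, -0.2096, 0.2077]
tcp_rot: [2.222, 2.221, 0.002]
wrist_force: [0.3, -0.1, 1.3]
width: 0.998
grip_force: 0.0
```

```bash
python3 - <<'E'
from h import *
np.set_printoptions(precision=4,suppress=True)
p=cam('wrist');s=status.read_state();print(s['tool_pos'],s['wrist_force'])
for m in masks_of(p,'jar')[:2]: print(round(m['score'],2),m['bbox'],fitround(p,'jar',m['bbox'],sides=(0,1,2)))
cv2.imwrite('pics/c12.png',cv2.resize(p['color'][:,:,::-1],(768,576)))
for x in [(.4635,-.238)]:
  P=[proj(p,np.c_[x[0]+.0245*np.cos(A),x[1]+.0245*np.sin(A),0*A+z]) for z in (.004,.066)]
  im=cv2.resize(p['color'][:,:,::-1],(768,576)).copy()
  for q in P: cv2.polylines(im,[(q*1.5).astype(int)],True,(255,0,255),1)
  cv2.imwrite('pics/c12.png',im)
E
```

```text
[ 0.4688 -0.2094  0.2076] [-0.1882  0.3881  0.0367]
0.79 [226.4, 173.0, 273.0, 235.3] (array([ 0.4623, -0.2346]), array([ 1.1153, -0.0582, -1.1169]))
```

View pics/c12.png

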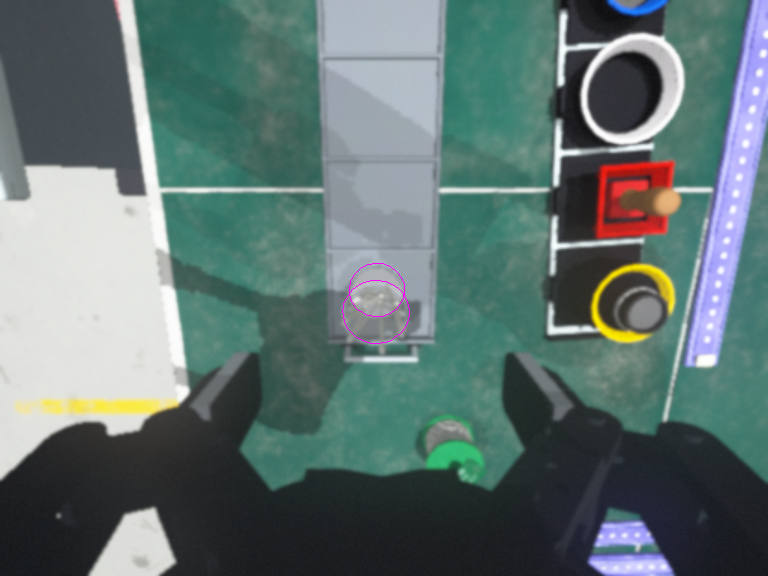

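The overlay sits on the jar at (251,205) to within about 2 mm, and all neighbours are clear.

drive_tool(
  rows=[
    [0, 0, 0, -0.027, -0.006, 0.01, 1],
    [0, 0, 0, 0, 0, 0.03, 1],
    [0, 0, 0, 0, 0, 0.035, 1],
    [0, 0, 0, 0, 0, 0.035, 1],
    [0, 0, 0, 0, 0, 0.035, 1],
    [0, 0, 0, 0, 0, 0.02, 1],
    [0, 0, 0, 0, 0, 0.007, 1],
    [0, 0, 0, 0, 0, 0, 1],
  ],
)

```text
time: 26.5
tool_pos: [0.4607, -0.2354, 0.0329]
tcp_rot: [-2.217, -2.219, 0.002]
wrist_force: [0.2, 0.7, 0.2]
width: 1.003
grip_force: 0.0
```

drive_tool(
  rows=[
    [0, 0, 0, 0, 0, 0, 0.75],
    [0, 0, 0, 0, 0, 0, 0.65],
    [0, 0, 0, 0, 0, 0, 0.55],
    [0, 0, 0, 0, 0, 0, 0.45],
    [0, 0, 0, 0, 0, 0, 0.3],
    [0, 0, 0, 0, 0, 0, 0.1],
    [0, 0, 0, 0, 0, 0, 0],
    [0, 0, 0, 0, 0, 0, 0],
  ],
)

```text
time: 27.17
tool_pos: [0.4637, -0.2382, 0.0376]
tcp_rot: [2.22, 2.217, 0.002]
wrist_force: [0.7, 1.3, 6.9]
width: 0.567
grip_force: 25.8
```

drive_tool(
  rows=[
    [0, 0, 0, 0, 0, -0.01, 0],
    [0, 0, 0, 0, 0, -0.03, 0],
    [0, 0, 0, 0, 0, -0.035, 0],
    [0, 0, 0, 0, 0, -0.035, 0],
    [0, 0, 0, 0, 0, -0.035, 0],
    [0, 0, 0, 0, 0, -0.015, 0],
  ],
)

```text
time: 27.67
tool_pos: [0.4638, -0.2386, 0.2016]
tcp_rot: [2.217, 2.215, 0.003]
wrist_force: [0.1, 0.0, -0.6]
width: 0.562
grip_force: 26.3
```

drive_tool(
  rows=[
    [0, 0, 0, 0.01, 0.011, 0, 0],
    [0, 0, 0, 0.022, 0.024, 0, 0],
    [0, 0, 0, 0.025, 0.028, 0, 0],
    [0, 0, 0, 0.025, 0.03, 0, 0],
    [0, 0, 0, 0.025, 0.03, 0, 0],
    [0, 0, 0, 0.023, 0.026, 0, 0],
    [0, 0, 0, 0.017, 0.02, 0, 0],
    [0, 0, 0, 0.008, 0.01, 0, 0],
  ],
)

```text
time: 28.33
tool_pos: [0.6429, -0.0799, 0.1959]
tcp_rot: [2.219, 2.223, 0.002]
wrist_force: [-0.9, -0.0, -0.8]
width: 0.561
grip_force: 26.3
```

drive_tool(
  rows=[
    [0, 0, 0, 0, 0, 0.03, 0],
    [0, 0, 0, 0, 0, 0.035, 0],
    [0, 0, 0, 0, 0, 0.03, 0],
    [0, 0, 0, 0, 0, 0.015, 0],
    [0, 0, 0, 0, 0, 0, 0],
    [0, 0, 0, 0, 0, 0, 0],
    [0, 0, 0, 0, 0, 0, 0],
  ],
)

```text
time: 28.92
tool_pos: [0.6419, -0.083, 0.0871]
tcp_rot: [2.221, 2.219, 0.002]
wrist_force: [-0.5, -0.3, -0.8]
width: 0.563
grip_force: 26.3
```

```bash
python3 - <<'E'
from h import *
np.set_printoptions(precision=4,suppress=True)
p=cam('wrist');s=status.read_state();print(s['tool_pos'],s['width'],s['wrist_force'])
cv2.imwrite('pics/c13.png',cv2.resize(p['color'][130:330,150:360,::-1],None,fx=2.8,fy=2.8))
E
```

```text
[ 0.6425 -0.083   0.0879] 0.5640024571274845 [ 0.4943 -0.0762 -1.0627]
```

View pics/c13.png

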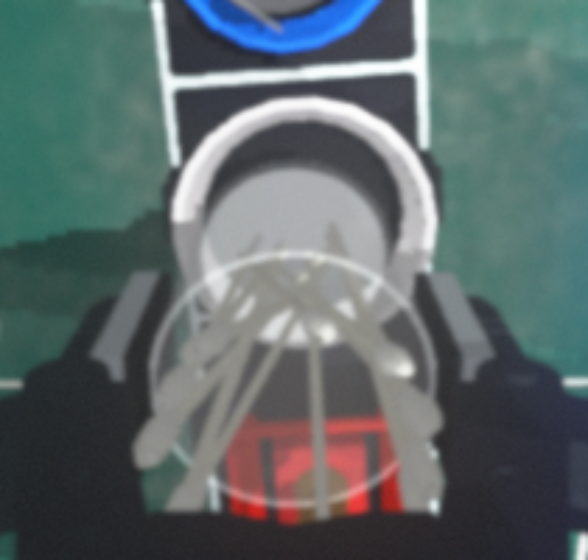

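```bash
python3 - <<'E'
from h import *
np.set_printoptions(precision=4,suppress=True)
p=cam('wrist');s=status.read_state();print(s['tool_pos'])
f=lambda x,y,z:onz(p,150+x/2.8,130+y/2.8,z)
print('base',f(296,255,s['tool_pos'][2]-.032),f(203,250,.0555)[0],f(390,250,.0555)[0],f(296,163,.0555)[1],f(296,345,.0555)[1])
print('ring',f(306,228,.04),f(306,97,.04)[1],f(175,220,.04)[0],f(438,220,.04)[0])
E
```

```text
[ 0.6427 -0.083   0.0881]
base [ 0.6421 -0.0838  0.0561] 0.6192799697913077 0.665221578486397 -0.06063813560121369 -0.1084680008616618
ring [ 0.6449 -0.0824  0.04  ] -0.04735423210248426 0.6102629293182431 0.6798623110950146
```

The jar's underside is 1–2 mm off the white mouth's centre, so I'll correct that and lower it.

drive_tool(
  rows=[
    [0, 0, 0, 0.001, 0.0015, 0.006, 0],
    [0, 0, 0, 0, 0, 0.007, 0],
    [0, 0, 0, 0, 0, 0.007, 0],
    [0, 0, 0, 0, 0, 0.007, 0],
    [0, 0, 0, 0, 0, 0.006, 0],
    [0, 0, 0, 0, 0, 0.004, 0],
    [0, 0, 0, 0, 0, 0.001, 0],
    [0, 0, 0, 0, 0, 0, 0],
  ],
)

```text
time: 29.68
tool_pos: [0.6426, -0.0812, 0.0494]
tcp_rot: [-2.222, -2.221, 0.0]
wrist_force: [-4.9, 1.8, 13.2]
width: 0.561
grip_force: 27.6
```

drive_tool(
  rows=[
    [0, 0, 0, 0, 0, 0.001, 0],
    [0, 0, 0, 0, 0, 0, 0],
    [0, 0, 0, 0, 0, 0, 0],
  ],
)

```text
time: 29.93
tool_pos: [0.6426, -0.0812, 0.0494]
tcp_rot: [-2.222, -2.221, -0.0]
wrist_force: [-6.8, 2.1, 18.8]
width: 0.559
grip_force: 28.1
```

drive_tool(
  rows=[
    [0, 0, 0, 0, 0, -0.002, 0],
    [0, 0, 0, 0, 0, 0, 0.6],
    [0, 0, 0, 0, 0, 0, 0.65],
    [0, 0, 0, 0, 0, 0, 0.75],
    [0, 0, 0, 0, 0, 0, 0.9],
    [0, 0, 0, 0, 0, -0.01, 1],
    [0, 0, 0, 0, 0, -0.03, 1],
    [0, 0, 0, 0, 0, -0.04, 1],
  ],
)

```text
time: 30.6
tool_pos: [0.6388, -0.0808, 0.1248]
tcp_rot: [-2.217, -2.215, 0.008]
wrist_force: [0.8, -0.2, 0.1]
width: 1.004
grip_force: 0.0
```

drive_tool(
  rows=[
    [0, 0, 0, 0, 0, -0.04, 1],
    [0, 0, 0, 0, 0, -0.035, 1],
    [0, 0, 0, 0, -0.035, -0.01, 1],
    [0, 0, 0, 0, -0.04, 0, 1],
    [0, 0, 0, 0, -0.04, 0, 1],
    [0, 0, 0, 0, -0.02, 0, 1],
    [0, 0, 0, 0, 0, 0, 1],
    [0, 0, 0, 0, 0, 0, 1],
  ],
)

```text
time: 31.27
tool_pos: [0.5068, -0.0814, 0.2141]
tcp_rot: [2.222, 2.219, 0.001]
wrist_force: [-0.3, 0.5, 0.2]
width: 0.995
grip_force: 0.0
```

```bash
python3 - <<'E'
from h import *
p=cam('wrist');s=status.read_state();print(s['tool_pos'],s['wrist_force'])
a=cv2.resize(p['color'][40:300,310:510,::-1],None,fx=2.1,fy=2.1)
q=cam('side')['color'][130:300,200:340,::-1];b=cv2.resize(q,None,fx=2.6,fy=2.6)
im=np.zeros((546,a.shape[1]+b.shape[1],3),np.uint8);im[:a.shape[0],:a.shape[1]]=a;im[:b.shape[0],a.shape[1]:]=b;cv2.imwrite('pics/c14.png',im)
E
```

```text
[ 0.50785618 -0.08142634  0.2142146 ] [ 0.9465657  -0.85515847  0.51334228]
```

View pics/c14.png

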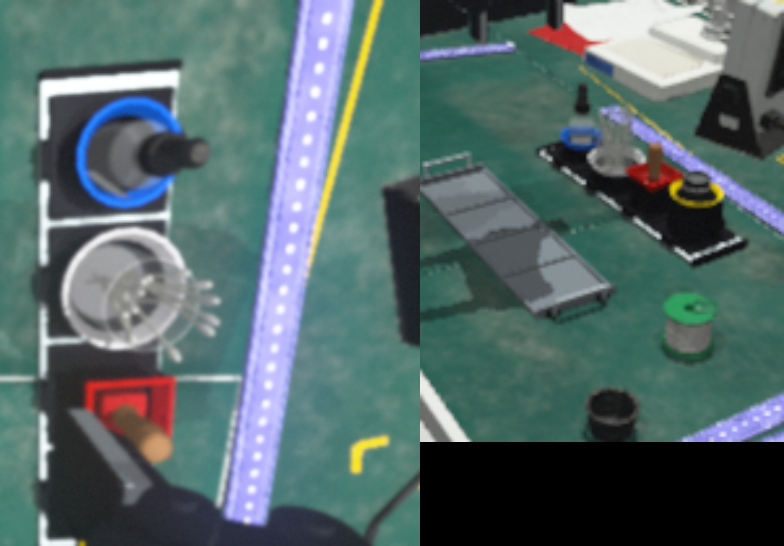

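Both views show all four upright in their sockets, with the spool untouched and the arm clear. I'm handing in.

```bash
python3 -c "
from workcell import workorder
print(workorder.finish_job())"
```

```text
the job is handed in; nothing more can be done
None
```

The job is handed in: bottle, jar, loupe and stamp each look upright and seated in their own sockets in the last pictures, the spool is where it was, and the arm stayed well away from the cutters; no verdict came back.

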